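# Feed a sample carrier down the chute to the escapement stop

## Task

Set the sample carrier into the open upper end of the sloped feed chute, lengthwise, and push it down the channel, under the retaining lips and on past the drag of the brake shoe, until it rests against the spring-loaded escapement stop and stays there touching it when you let go. Press gently against the stop: it gives a few millimetres on its spring, but a hard shove (about 18 N) trips it. Leave the other things on the bench where they are.

Things in the scene. Friction and masses are not known exactly. Their poses are not given: they have to be found in the camera images.
- carrier: Sample carrier (150 g or so): grey plastic block 60 mm long (its x), 36 wide (y), 20 tall, corners bevelled, same both ways round, with an upright square cell in the middle of its top, 18 x 18 mm, white with black cap, 20 to 50 mm above the underside: grip it there. Origin: centre of the underside; z up. Stands on the bench at the start.
- chute: Stand of the feed chute: a dark foot plate 270 x 90 x 8 mm with aluminium legs, fixed to the bench. Origin under the middle of the chute, on the bench; x points horizontally to the low end.
- channel: Sloped aluminium channel of the chute, 275 mm long, falling at 14 degrees. Origin: on its flat floor, on the centre line, at the upper end; x points down the slope, z normal to the floor, y across. Walls taper in from x = 100 to 130 mm, then the channel is 39 mm wide, walls 21.5 mm tall. Friction holds the carrier where it is left; it does not slide down by itself.
- mouth (a point): Middle of the mouth, on the channel's floor, 60 mm down from the upper end; axes as the channel's. The carrier's origin goes here. The mouth is open above, 95 mm long, 46 mm wide between walls 14 mm tall; a rim 10 mm tall closes its upper end (channel x = 0 to 5 mm).
- lips (a point): Uphill end of the two steel retaining lips, on the centre line at their underside (channel x = 186 mm, 21.5 mm above the floor). They run on to x = 230 mm, top 24.5 mm above the floor, overhanging the channel 5 mm each side, so the carrier gets in only by sliding beneath; its cell passes in the 29 mm gap.
- shoe_pad (a point): Face of the sprung brass brake shoe in the -y wall (channel x = 180 to 214 mm), standing 4.5 mm into the channel. It presses the passing carrier sideways with about 5 N, so pushing takes some 3 to 7 N more from a carrier centre of about x = 155 mm on. This is not yet the stop. Friction also holds the carrier when the push pauses.
- stop: Escapement stop: steel block across the low end, 62 mm wide, 34 tall. Origin: on the floor, middle of its uphill face; axes as the channel's. A sprung plunger (black tip, 18 mm wide, 12 mm above floor) reaches 14 to 30 mm uphill from it, set anew each time, not measured: the carrier's centre ends some 192 to 215 mm down the channel. It gives 2.5 N/mm, up to 9 mm, and trips above 18 N.
- lab_timer: Small white bench timer, 64 x 68 x 19 mm, a bystander; origin at the centre of its underside
- slide_packet: Small white packet lying flat, 52 x 80 x 24 mm, a bystander; origin at the centre of its underside
- white_tape: Roll of white tape lying flat, 73 mm across, 25 mm tall, a bystander; origin at the centre of its underside
Things that resemble listed ones, but are neither listed nor needed, are in the scene too. What is shaped like the carrier but orange or turquoise is not meant.

How it is judged:
By the outcome, as a careful person would: the job done as asked, in the order asked, and still so for the second after the job is handed in, with the robot touching nothing.
It also fails if it takes over 58 s, if anything falls off the work surface, if the arm or the gripper's body presses on something with over 40 N, if the wrist force passes 120 N, or if a joint passes its speed limit or range.

## Robot

A 6-joint arm with a two-finger parallel gripper is mounted at the origin on the work surface; the furniture and walls round the work are solid. World frame = base frame: x ahead of the robot, y to its left, z up, the work surface at z = 0. Lengths are in m, angles in degrees, forces in N, time in s.
With the tool pointing down it reaches from about 0.4 to 0.825 m from the base axis. Payload 7 kg.
Tool frame: the origin (TCP) lies midway between the tips of the shut fingers; the grasp point (between the pads) lies r.pinch_z behind it (r.pinch_z is the distance from the TCP to the grasp point, in m); z points along the fingers, y is the line along which they close (so a half turn about z gives the same grasp; the last joint's range is limited). The gripper opens to 88 mm and grips with 3 to 60 N. Pads are 19 mm wide; open, the fingers measure 130 mm over their backs; the gripper's body (78 mm by 193 mm) begins 47 mm behind the grasp point.
Start: joints at [-60.556, 20.546, 0.682, 0, -70.136, -16.507], TCP at [0.151, -0.658, 0.227] pointing down, gripper open.
Joint ranges: [-176.03, 176.03], [-82.01, 121.73], [-58.28, 71.71], [-173.87, 95.51], [-174.79, -0.11], [-173.66, 173.66]. Speed limits (degrees/s): [136.94, 136.94, 172.46, 180, 180, 180].

## Interface

Orientations are given as [roll, pitch, yaw] about the fixed x, y, z axes, in that order (R = Rz(yaw) Ry(pitch) Rx(roll)).
In Python, from plant import r, optics, job gives the robot as it stands.
- The arm moves only by the shell command python3 -m crank 'ROWS' [FORCE]. ROWS is JSON, a list of rows, each an object with "xyz": the shift along the tool's x, y, z in units of 30 mm (1.0 is 30 mm), a list of three; "delta_rot": the turn, a rotation vector about the tool's x, y, z in degrees, a list of three; "claw": the closure, from 0 (fully open) to 1 (shut). A call has 1 to 20 rows; each row is the pose to reach, as a shift and turn from the pose commanded when the call began, along the tool's axes at that moment; what a row does not reach only later rows make up. A row lasts 1/8 s, in which the tool goes at most 62.5 mm and 10.7 degrees, less where a joint would pass 70% of its speed; a pose out of reach is approached as far as the arm can. A call with a gripper value outside its range is refused whole. The fingers move at their own pace and stop on an object; FORCE is the grip in N (left out, the last holds). Time passes only in rows, so rows that repeat a pose let the fingers close. It gives the time, the measured TCP pose, the force, the opening and the grip force at its end, in the units of the state.
- r.get_state(): the state, without advancing time (a new reading comes with each control period).
- optics.capture(name): name is "scene" or "top" or "wrist"; returns a dict with "img" (400x640x3 uint8, blue, green, red), "fovy" (degrees; the focal length in pixels is half the picture's height over the tangent of half this angle, whatever the lens; pixels are square), "cx", "cy" (the principal point, pixels), "eye" and "rotation" of the camera in the world; the wrist camera has in their place "hand_eye" (4x4, takes a point from camera to tool coordinates, whose origin is the TCP and whose axes are the flange's). Camera axes: x right, y up, looking along -z (the intrinsics and any distortion apply to the point x, -y, -z); pixel columns grow to the right and rows downward; lengths in m; the calibration is good to about 2 mm. The wrist camera is an equidistant fisheye: a pixel r from the principal point sees the ray r / f radians off the axis. A picture is of the moment at which its call begins: read the wrist's pose just before it. There is no depth.
- job.close_job(): hands the job in; it is judged then, once.
The state is a dict: "time_s": time; "joints": joint angles; "qd": joint speeds; "joint_torque": joint torques, N m; "tcp_pos": TCP position; "eef_rot": TCP orientation; "contact_force": force on the tool from outside, world axes, zero at the start; "moment": the same for the moment, N m; "gripper_width": finger opening in m; "gripper_force": force on a finger pad.
Only numpy, scipy, OpenCV 4.12 (cv2) and the standard library are available. Lean on these libraries where they do the work, as an engineer would, in place of code of your own. Each camera call takes 0.05 s, during which the arm holds its last target. There are 200 camera calls.

## Working session

There is one attempt and no reset: what is moved stays moved. The work goes in short steps, Python scripts to look and compute and a shell command to move; the robot and the scene stay as the last step left them, time stands still between calls to the robot, and variables do not carry over. Pictures are saved under pics/ and viewed, at most 10 in all, crops included, and the job is handed in when it is done.

```bash
ls; mkdir -p pics; python3 - <<'E'
from plant import r,optics,job
import cv2,numpy as np
s=r.get_state();print({k:np.round(v,3).tolist() for k,v in s.items()},r.pinch_z)
for n in ["scene","top"]:
    c=optics.capture(n);cv2.imwrite(f"pics/{n}0.png",c["img"])
    print(n,{k:np.round(v,4).tolist() if not isinstance(v,str) else v for k,v in c.items() if k!="img"})
E
```

```text
pics
{'time_s': 0.0, 'joints': [-60.557, 20.59, 0.633, -0.021, -70.135, -16.505], 'qd': [0.048, 0.034, 0.027, -0.001, 0.032, 0.029], 'joint_torque': [0.001, -58.272, 29.306, 6.997, 0.007, -0.0], 'tcp_pos': [0.151, -0.657, 0.226], 'eef_rot': [179.906, -0.008, -167.069], 'contact_force': [-0.024, -0.219, 0.842], 'moment': [-0.011, -0.027, 0.003], 'gripper_force': 0.0, 'gripper_width': 0.088} 0.0188
scene {'fovy': 52.6038, 'cx': 318.5783, 'cy': 198.443, 'eye': [-0.1612, -0.6252, 0.6629], 'rotation': [54.6852, 0.7633, -52.9899]}
top {'fovy': 44.1618, 'cx': 319.7446, 'cy': 190.3192, 'eye': [0.3625, -0.1407, 1.2789], 'rotation': [4.4369, 0.5544, -91.5554]}
```

View pics/scene0.png

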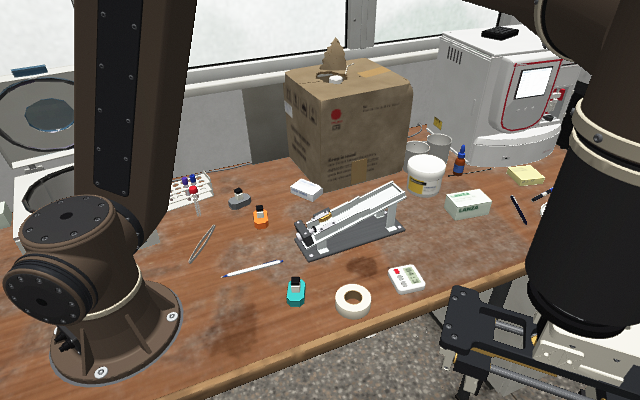

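View pics/top0.png

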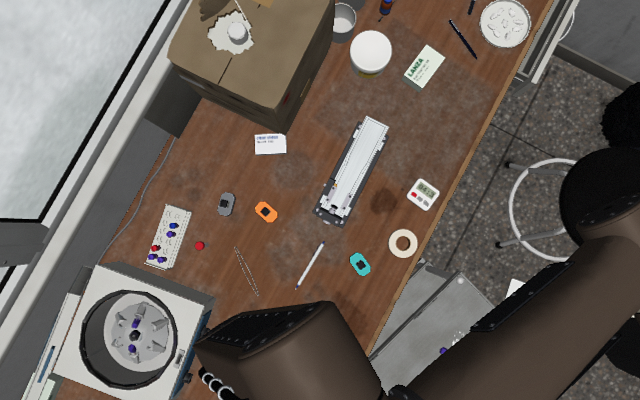

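Candidates: the grey block at top (227,204) / scene (239,198), the orange one at top (265,212), and the turquoise one at top (360,264). The grey one fits the description. The chute's high end is at top (375,120) and its low end at (330,217). I'll check both in one close crop.

```bash
cat > h.py <<'E'
import numpy as np,cv2
from scipy.spatial.transform import Rotation as R
from plant import r,optics
def rot(a): return R.from_euler('xyz',a,degrees=True).as_matrix()
def ray(c,u,v,st=None):
    f=200/np.tan(np.radians(c["fovy"]/2)); x,y=u-c["cx"],v-c["cy"]
    if "hand_eye" in c:
        rr=np.hypot(x,y)+1e-12; t=rr/f
        d=np.array([x/rr*np.sin(t),-y/rr*np.sin(t),-np.cos(t)])
        T=np.array(c["hand_eye"]);W=rot(st["eef_rot"])
        return np.array(st["tcp_pos"])+W@T[:3,3], W@T[:3,:3]@d
    return np.array(c["eye"]), rot(c["rotation"])@np.array([x/f,-y/f,-1])
def plane(c,u,v,z,st=None):
    o,d=ray(c,u,v,st); return o+d*(z-o[2])/d[2]
def proj(c,p,st=None):
    f=200/np.tan(np.radians(c["fovy"]/2))
    if "hand_eye" in c:
        T=np.array(c["hand_eye"]);W=rot(st["eef_rot"])
        q=T[:3,:3].T@(W.T@(np.array(p)-st["tcp_pos"])-T[:3,3])
        t=np.arctan2(np.hypot(q[0],q[1]),-q[2]);n=np.hypot(q[0],q[1])+1e-12
        return np.array([c["cx"]+f*t*q[0]/n,c["cy"]-f*t*q[1]/n])
    q=rot(c["rotation"]).T@(np.array(p)-c["eye"])
    return np.array([c["cx"]-f*q[0]/q[2],c["cy"]+f*q[1]/q[2]])
def tri(a,b):
    (o,d),(p,e)=a,b; s=np.linalg.lstsq(np.c_[d,-e],p-o,rcond=None)[0]
    x,y=o+d*s[0],p+e*s[1]; return (x+y)/2,np.linalg.norm(x-y)
E
python3 - <<'E'
from h import *
t=cv2.imread("pics/top0.png");s=cv2.imread("pics/scene0.png")
a=cv2.resize(t[105:235,305:405],None,fx=4,fy=4,interpolation=cv2.INTER_CUBIC)
b=cv2.resize(t[180:240,200:290],(390,260),interpolation=cv2.INTER_CUBIC)
d=cv2.resize(s[170:270,285:415],(390,300),interpolation=cv2.INTER_CUBIC)
o=np.zeros((560,790,3),np.uint8);o[:520,:400]=a;o[:260,400:]=b;o[260:560,400:]=d
cv2.imwrite("pics/crop1.png",o)
c=optics.capture("top")
p=plane(c,227,203,.03);print(p)
E
```

```text
[0.43399283 0.1051396  0.03      ]
```

View pics/crop1.png

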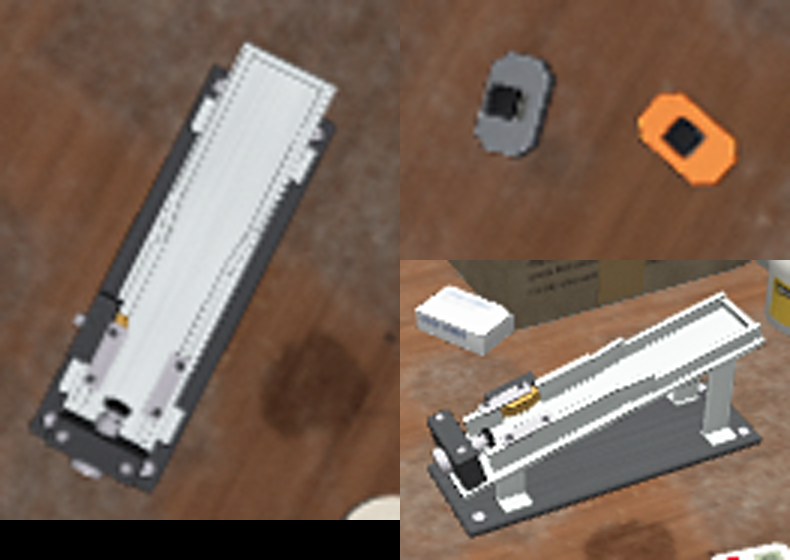

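The grey block has a black cap at top px (224,203), so it is the carrier. The chute runs from its rim corners at top (367,116)/(389,128) down to the black stop tip at about (334,207). The brake shoe (brass) is on the left of the channel in this view.

```bash
python3 - <<'E'
from h import *
t=optics.capture("top");s=optics.capture("scene")
for a,b in [((366.75,115.75),(392.3,181.7)),((389,128),(406,196.7))]:
    print(tri(ray(t,*a),ray(s,*b)))
f=[plane(t,u,v,.008) for u,v in [(358.75,122),(388.75,136.25),(312.5,212.5),(343,227.5)]]
print(np.round(f,3),np.mean(f,0))
d=(f[2]+f[3]-f[0]-f[1]);print("yaw",np.degrees(np.arctan2(d[1],d[0])),np.linalg.norm(d)/2)
im=t["img"];sub=im[180:230,205:248].astype(int)
g=((sub.max(2)-sub.min(2)<25)).astype(np.uint8)
cs=max(cv2.findContours(g,0,2)[0],key=cv2.contourArea)
P=np.array([plane(t,u+205,v+180,.02)[:2] for u,v in cs[:,0]])*1000
print(cv2.minAreaRect(P.astype(np.float32)))
k=(sub.max(2)<60)
ys,xs=np.nonzero(k);print(xs.mean()+205,ys.mean()+180,len(xs),plane(t,xs.mean()+205,ys.mean()+180,.05))
E
```

```text
(array([ 0.63176161, -0.25072352,  0.10398401]), np.float64(0.0010240374637681996))
(array([ 0.60189579, -0.30460308,  0.09679176]), np.float64(0.0018204750272618308))
[[ 0.637 -0.238  0.008]
 [ 0.598 -0.315  0.008]
 [ 0.405 -0.111  0.008]
 [ 0.364 -0.188  0.008]] [ 0.50093019 -0.21288133  0.008     ]
yaw 151.5010071434088 0.2653991757447954
((432.9886169433594, 109.48600769042969), (38.73896789550781, 60.232967376708984), 75.12610626220703)
225.79032258064515 203.32258064516128 62 [0.43212474 0.10424084 0.05      ]
```

```bash
cat >> h.py <<'E'
D=np.array([np.cos(np.radians(151.5)),np.sin(np.radians(151.5)),0])
def chan(yaw=151.5,sl=14):   # channel axes in world (columns)
    return R.from_euler('ZY',[yaw,sl],degrees=True).as_matrix()
def Rdown(yaw): return rot([180,0,yaw])
def Rchan(C):  # tool y = channel +x, tool z = -normal
    return np.c_[np.cross(C[:,0],-C[:,2]),C[:,0],-C[:,2]]
def go(p,Rt=None):
    s=r.get_state();W=rot(s["eef_rot"])
    v=R.from_matrix(W.T@Rt).as_rotvec(degrees=True) if Rt is not None else [0,0,0]
    print("xyz",np.round(W.T@(np.array(p)-s["tcp_pos"])/.03,3),"rot",np.round(v,2))
E
python3 - <<'E'
from h import *
go([.46,-.25,.25],Rdown(-140)); go([.42,.108,.2],Rdown(-105))
C=chan();print(Rchan(C),R.from_matrix(Rchan(C)).as_euler('xyz',degrees=True))
E
```

```text
xyz [-13.078  10.94   -0.789] rot [  0.05   0.   -27.07]
xyz [-14.45   22.867   0.887] rot [ 4.000e-02  2.000e-02 -6.207e+01]
[[-0.47715876 -0.85271249  0.2126051 ]
 [-0.87881711  0.46298511 -0.11543515]
 [ 0.         -0.2419219  -0.97029573]] [-166.     0.  -118.5]
```

```bash
A='{"xyz":[-13,11,-0.8],"delta_rot":[0,0,-27],"claw":0}'; python3 -m crank '[{"xyz":[-13,11,-0.8],"delta_rot":[0,0,-27],"claw":0},{"xyz":[-13,11,-0.8],"delta_rot":[0,0,-27],"claw":0},{"xyz":[-13,11,-0.8],"delta_rot":[0,0,-27],"claw":0},{"xyz":[-13,11,-0.8],"delta_rot":[0,0,-27],"claw":0},{"xyz":[-13,11,-0.8],"delta_rot":[0,0,-27],"claw":0},{"xyz":[-13,11,-0.8],"delta_rot":[0,0,-27],"claw":0},{"xyz":[-13,11,-0.8],"delta_rot":[0,0,-27],"claw":0},{"xyz":[-13,11,-0.8],"delta_rot":[0,0,-27],"claw":0},{"xyz":[-14.4,22.9,0.9],"delta_rot":[0,0,-62],"claw":0},{"xyz":[-14.4,22.9,0.9],"delta_rot":[0,0,-62],"claw":0},{"xyz":[-14.4,22.9,0.9],"delta_rot":[0,0,-62],"claw":0},{"xyz":[-14.4,22.9,0.9],"delta_rot":[0,0,-62],"claw":0},{"xyz":[-14.4,22.9,0.9],"delta_rot":[0,0,-62],"claw":0},{"xyz":[-14.4,22.9,0.9],"delta_rot":[0,0,-62],"claw":0},{"xyz":[-14.4,22.9,0.9],"delta_rot":[0,0,-62],"claw":0},{"xyz":[-14.4,22.9,0.9],"delta_rot":[0,0,-62],"claw":0},{"xyz":[-14.4,22.9,0.9],"delta_rot":[0,0,-62],"claw":0},{"xyz":[-14.4,22.9,0.9],"delta_rot":[0,0,-62],"claw":0}]'
python3 - <<'E'
from h import *
s=r.get_state();c=optics.capture("wrist");cv2.imwrite("pics/w1.png",c["img"])
print(c["fovy"],c["cx"],c["cy"],np.round(c["hand_eye"],3).tolist())
print(proj(c,[.433,.108,.05],s))
E
```

```text
time_s: 2.5
tcp_pos: [0.4185, 0.1074, 0.1997]
eef_rot: [-180.0, 0.0, -105.2]
contact_force: [-0.2, 0.0, -0.6]
gripper_width: 0.0875
gripper_force: 0.0
65.70646984690485 323.9211789867093 195.76599377143611 [[-0.0, 0.968, 0.25, 0.067], [1.0, 0.0, -0.001, 0.0], [-0.001, 0.25, -0.968, -0.159], [0.0, 0.0, 0.0, 1.0]]
[309.89738781 188.19510993]
```

View pics/w1.png

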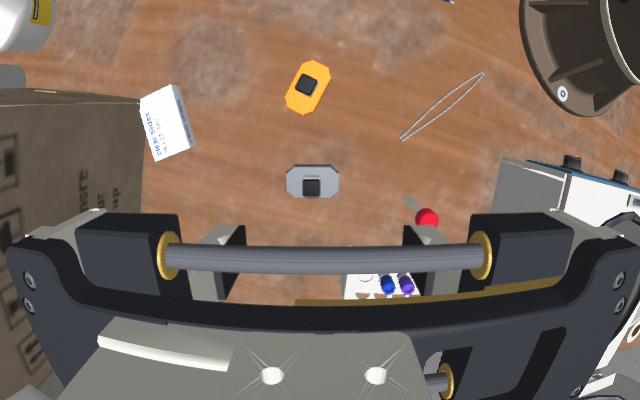

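The wrist view shows the grey carrier at (312,182), its black cap at (311,187) and its long axis nearly horizontal in the image. The orange look-alike is at (308,87). I'll refine the position now.

```bash
python3 - <<'E'
from h import *
s=r.get_state();c=optics.capture("wrist");im=c["img"][160:205,275:350].astype(int)
k=((im.max(2)<60)).astype(np.uint8);n,l,st,ce=cv2.connectedComponentsWithStats(k)
i=1+np.argmax(st[1:,4]);u,v=ce[i]+[275,160];print(u,v,st[i]);cap=plane(c,u,v,.05,s);print("cap",cap)
g=((im.max(2)-im.min(2)<40)).astype(np.uint8);n,l,st,ce=cv2.connectedComponentsWithStats(g)
i=1+np.argmax(st[1:,4]);print(st[i])
cs=cv2.findContours((l==i).astype(np.uint8),0,2)[0][0]
P=np.array([plane(c,a+275,b+160,.02,s)[:2] for a,b in cs[:,0]])*1000
print(cv2.minAreaRect(P.astype(np.float32)))
E
```

```text
310.23353293413174 188.66467065868264 [ 29  20  15  16 167]
cap [0.43281262 0.10865409 0.05      ]
[  10    4   55   35 1700]
((431.8240051269531, 107.30130004882812), (38.84198760986328, 60.46363830566406), 74.67787170410156)
```

```bash
python3 - <<'E'
from h import *
go([.4325,.1083,.09],Rdown(-105.3)); go([.4325,.1083,.025],Rdown(-105.3))
E
```

```text
xyz [-0.143 -0.444  3.656] rot [-0.01  0.01  0.14]
xyz [-0.142 -0.444  5.823] rot [-0.01  0.01  0.14]
```

```bash
python3 -m crank '[{"xyz":[-0.14,-0.44,1.8],"delta_rot":[0,0,0],"claw":0.2},{"xyz":[-0.14,-0.44,3.6],"delta_rot":[0,0,0],"claw":0.4},{"xyz":[-0.14,-0.44,4.6],"delta_rot":[0,0,0],"claw":0.5},{"xyz":[-0.14,-0.44,5.4],"delta_rot":[0,0,0],"claw":0.5},{"xyz":[-0.14,-0.44,5.82],"delta_rot":[0,0,0],"claw":0.5},{"xyz":[-0.14,-0.44,5.82],"delta_rot":[0,0,0],"claw":0.5},{"xyz":[-0.14,-0.44,5.82],"delta_rot":[0,0,0],"claw":1},{"xyz":[-0.14,-0.44,5.82],"delta_rot":[0,0,0],"claw":1},{"xyz":[-0.14,-0.44,5.82],"delta_rot":[0,0,0],"claw":1},{"xyz":[-0.14,-0.44,5.82],"delta_rot":[0,0,0],"claw":1},{"xyz":[-0.14,-0.44,5.82],"delta_rot":[0,0,0],"claw":1}]' 20
```

```text
time_s: 3.98
tcp_pos: [0.4325, 0.1093, 0.0256]
eef_rot: [-180.0, 0.0, -105.0]
contact_force: [-2.1, 0.7, 7.0]
gripper_width: 0.0183
gripper_force: 20.0
```

```bash
python3 - <<'E'
from h import *
C=chan();O=np.array([.6190,-.2780,.087]);T=Rchan(C);m=O+.06*C[:,0]
print(m); go([.4325,.1093,.2]); go([.48,-.08,.25]); go(m+C[:,2]*.13,T)
E
```

```text
[ 0.56783725 -0.25022089  0.07248469]
xyz [-3.000e-03 -4.000e-03 -5.815e+00] rot [0 0 0]
xyz [ 5.679 -3.172 -7.484] rot [0 0 0]
xyz [10.156 -6.451 -5.772] rot [13.9   1.69 13.38]
```

```bash
python3 -m crank '[{"xyz":[0,0,-1],"delta_rot":[0,0,0],"claw":1},{"xyz":[0,0,-3],"delta_rot":[0,0,0],"claw":1},{"xyz":[0,0,-5],"delta_rot":[0,0,0],"claw":1},{"xyz":[1.3,-0.8,-6.3],"delta_rot":[0,0,0],"claw":1},{"xyz":[3,-1.7,-7],"delta_rot":[2,0.3,2],"claw":1},{"xyz":[4.6,-2.6,-7.2],"delta_rot":[6,0.8,6],"claw":1},{"xyz":[6.2,-3.6,-7],"delta_rot":[10,1.2,10],"claw":1},{"xyz":[7.8,-4.7,-6.5],"delta_rot":[13.9,1.7,13.4],"claw":1},{"xyz":[9.2,-5.8,-6],"delta_rot":[13.9,1.7,13.4],"claw":1},{"xyz":[10.16,-6.45,-5.77],"delta_rot":[13.9,1.7,13.4],"claw":1},{"xyz":[10.16,-6.45,-5.77],"delta_rot":[13.9,1.7,13.4],"claw":1},{"xyz":[10.16,-6.45,-5.77],"delta_rot":[13.9,1.7,13.4],"claw":1},{"xyz":[10.16,-6.45,-5.77],"delta_rot":[13.9,1.7,13.4],"claw":1}]'
python3 - <<'E'
from h import *
s=r.get_state();c=optics.capture("wrist");cv2.imwrite("pics/w2.png",c["img"]);print(s["time_s"],s["tcp_pos"],s["eef_rot"])
E
```

```text
time_s: 5.6
tcp_pos: [0.5396, -0.2348, 0.1984]
eef_rot: [-166.0, -0.0, -118.5]
contact_force: [0.3, -0.2, -2.0]
gripper_width: 0.0177
gripper_force: 20.0
5.6 [ 0.53962063 -0.23479751  0.19835276] [-1.66013344e+02 -4.47114111e-02 -1.18481510e+02]
```

View pics/w2.png

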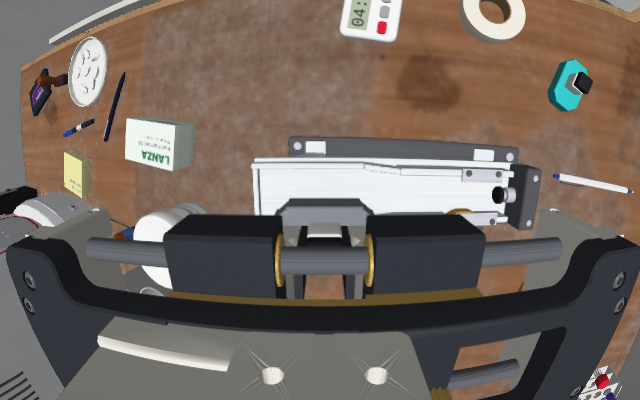

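The carrier hangs over the mouth. Rim corner is at (253,161), stop plunger at (497,195), and the lips at (482,174) and (480,218). I'll check the estimated channel frame against a zoomed crop.

```bash
python3 - <<'E'
from h import *
s=r.get_state();c=optics.capture("wrist")
C=chan();O=np.array([.6190,-.2780,.087])
im=cv2.resize(c["img"][130:260,240:560],None,fx=2.5,fy=2.5,interpolation=cv2.INTER_CUBIC)
for p,col in [((0,23,14),(0,0,255)),((5,23,10),(0,0,255)),((60,23,14),(0,0,255)),((100,23,14),(0,0,255)),((130,19.5,21.5),(0,255,0)),((170,19.5,21.5),(0,255,0)),((186,14.5,24.5),(255,0,0)),((230,14.5,24.5),(255,0,0)),((186,-14.5,24.5),(255,0,0)),((230,-14.5,24.5),(255,0,0)),((255,31,34),(255,0,255)),((255,-31,34),(255,0,255))]:
    q=proj(c,O+C@np.array(p)/1000,s);print(p,np.round(q,1))
    cv2.drawMarker(im,tuple(int(round(x)) for x in ((q+.5-[240,130])*2.5-.5)),col,cv2.MARKER_CROSS,9,1)
cv2.imwrite("pics/w2c.png",im)
E
```

```text
(0, 23, 14) [257.1 167.4]
(5, 23, 10) [263.3 166.6]
(60, 23, 14) [322.9 167. ]
(100, 23, 14) [367.2 167.2]
(130, 19.5, 21.5) [401.1 172.8]
(170, 19.5, 21.5) [442.3 173.5]
(186, 14.5, 24.5) [458.5 179.7]
(230, 14.5, 24.5) [497.5 180.4]
(186, -14.5, 24.5) [455.4 209.6]
(230, -14.5, 24.5) [493.8 209. ]
(255, 31, 34) [524.3 166.3]
(255, -31, 34) [515.6 226.9]
```

View pics/w2c.png

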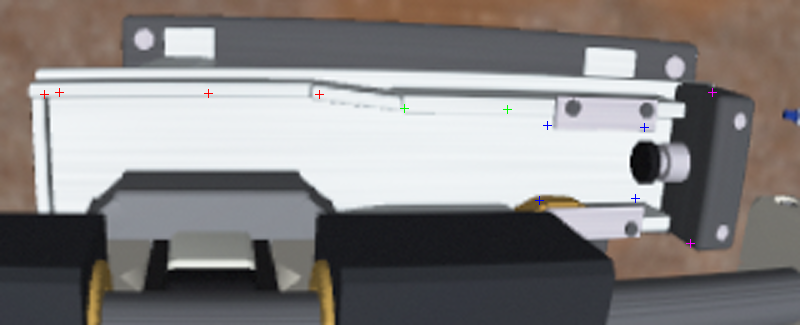

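```bash
python3 - <<'E'
from h import *
from scipy.optimize import least_squares
s=r.get_state();c=optics.capture("wrist")
pts=[((186,14.5,23),(555,128.5),3),((230,14.5,23),(653,130),3),((186,-14.5,24.5),(556,208),2),((230,-14.5,24.5),(643,207),3),((5,10,10),(49,130),1),((250,0,12),(645,162),2)]
px=[(np.array(q)+.5)/2.5-.5+[240,130] for _,q,_ in pts]
def f(x):
    C=chan(x[3]);e=[]
    for (p,_,m),q in zip(pts,px):
        d=proj(c,x[:3]+C@np.array(p)/1000,s)-q
        if m&1:e.append(d[0])
        if m&2:e.append(d[1])
    return np.array(e)
x0=np.array([.619,-.278,.087,151.5])
a=least_squares(f,x0,x_scale=[.01,.01,.01,1]);C=chan()
print(a.x,np.round(a.fun,2),"shift in channel mm",C.T@(a.x[:3]-x0[:3])*1000)
C=chan(a.x[3])
print("TCP in channel",C.T@(np.array(s["tcp_pos"])-a.x[:3])*1000)
E
```

```text
[ 6.17137069e-01 -2.80050794e-01  9.83909263e-02  1.50870484e+02] [-0.62  0.05  0.07  0.66 -0.43  0.61 -0.33  0.01  0.08] shift in channel mm [-2.11665667  2.69118663 11.21190212]
TCP in channel [ 62.69062556  -1.94062058 118.84737846]
```

```bash
python3 -m crank '[{"xyz":[0.05,0,0.8],"delta_rot":[0,0,0.3],"claw":1},{"xyz":[0.05,0,1.6],"delta_rot":[0,0,0.3],"claw":1},{"xyz":[0.05,0,2.2],"delta_rot":[0,0,0.3],"claw":1},{"xyz":[0.05,0,2.6],"delta_rot":[0,0,0.3],"claw":1},{"xyz":[0.05,0,2.6],"delta_rot":[0,0,0.3],"claw":1},{"xyz":[0.05,0,2.6],"delta_rot":[0,0,0.3],"claw":1}]'
python3 - <<'E'
from h import *
s=r.get_state();c=optics.capture("scene");cv2.imwrite("pics/s3.png",cv2.resize(c["img"][150:270,290:430],None,fx=5,fy=5,interpolation=cv2.INTER_CUBIC));print(s["contact_force"])
E
```

```text
time_s: 6.5
tcp_pos: [0.556, -0.2458, 0.1231]
eef_rot: [-166.0, 0.0, -118.8]
contact_force: [0.2, 1.2, -2.0]
gripper_width: 0.0178
gripper_force: 20.0
[ 0.22377709  1.17800441 -1.97975227]
```

View pics/s3.png

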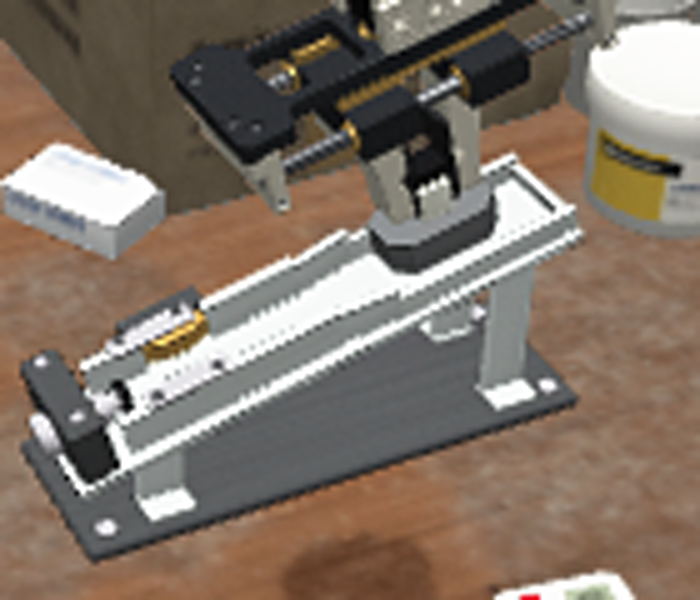

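The carrier (crop (435,225)) hangs just above the mouth, lined up with the channel. I'll lower it slowly, watching the force.

```bash
python3 -m crank '[{"xyz":[0,0,0.07],"delta_rot":[0,0,0],"claw":1},{"xyz":[0,0,0.14],"delta_rot":[0,0,0],"claw":1},{"xyz":[0,0,0.2],"delta_rot":[0,0,0],"claw":1},{"xyz":[0,0,0.26],"delta_rot":[0,0,0],"claw":1},{"xyz":[0,0,0.26],"delta_rot":[0,0,0],"claw":1}]'; python3 -m crank '[{"xyz":[0,0,0.05],"delta_rot":[0,0,0],"claw":1},{"xyz":[0,0,0.1],"delta_rot":[0,0,0],"claw":1},{"xyz":[0,0,0.1],"delta_rot":[0,0,0],"claw":1}]'
```

```text
time_s: 7.18
tcp_pos: [0.5571, -0.2469, 0.1146]
eef_rot: [-166.0, 0.0, -118.8]
contact_force: [1.0, 0.2, -2.4]
gripper_width: 0.0176
gripper_force: 20.0
time_s: 7.55
tcp_pos: [0.5578, -0.2472, 0.1117]
eef_rot: [-166.0, 0.0, -118.8]
contact_force: [0.0, 1.1, -1.8]
gripper_width: 0.0179
gripper_force: 20.0
```

```bash
python3 -m crank '[{"xyz":[0,0,0.05],"delta_rot":[0,0,0],"claw":1},{"xyz":[0,0,0.1],"delta_rot":[0,0,0],"claw":1},{"xyz":[0,0,0.1],"delta_rot":[0,0,0],"claw":1}]'
```

```text
time_s: 7.92
tcp_pos: [0.5585, -0.2476, 0.1095]
eef_rot: [-166.0, 0.0, -118.8]
contact_force: [-3.5, 1.2, 3.7]
gripper_width: 0.0173
gripper_force: 20.0
```

```bash
python3 - <<'E'
from h import *
c=optics.capture("scene");t=optics.capture("top")
a=cv2.resize(c["img"][175:225,345:425],(640,400),interpolation=cv2.INTER_CUBIC)
w=optics.capture("wrist")
b=cv2.resize(w["img"][130:260,240:560],(492,200),interpolation=cv2.INTER_CUBIC)
o=np.zeros((600,640,3),np.uint8);o[:400]=a;o[400:,:492]=b
cv2.imwrite("pics/s4.png",o)
E
```

```text
(no output)
```

View pics/s4.png

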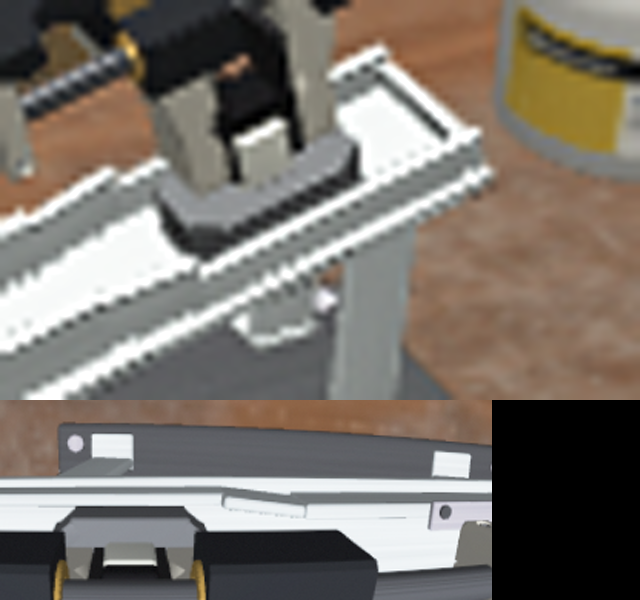

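The carrier sits inside the mouth, below the wall top. I'll loosen the fingers and slide it along with the rear finger to about x = 145 mm, short of the brake shoe.

```bash
python3 -m crank '[{"xyz":[0,0,0],"delta_rot":[0,0,0],"claw":0.72},{"xyz":[0,0,0],"delta_rot":[0,0,0],"claw":0.72},{"xyz":[0,0,-0.05],"delta_rot":[0,0,0],"claw":0.72},{"xyz":[0,0,-0.05],"delta_rot":[0,0,0],"claw":0.72}]'; python3 - <<'E'
from h import *
s=r.get_state();C=chan(150.87);print("TCP in channel",C.T@(np.array(s["tcp_pos"])-[.61714,-.28005,.09839])*1000,s["gripper_width"])
E
```

```text
time_s: 8.57
tcp_pos: [0.5583, -0.2474, 0.1105]
eef_rot: [-166.0, 0.0, -118.8]
contact_force: [0.0, -0.0, 0.2]
gripper_width: 0.0245
gripper_force: 0.0
TCP in channel [62.35405904  0.07056512 28.05232799] 0.024472233246840638
```

```bash
python3 -m crank '[{"xyz":[0,0.1,0],"delta_rot":[0,0,0],"claw":0.72},{"xyz":[0,0.3,0],"delta_rot":[0,0,0],"claw":0.72},{"xyz":[0,0.5,0],"delta_rot":[0,0,0],"claw":0.72},{"xyz":[0,0.7,0],"delta_rot":[0,0,0],"claw":0.72},{"xyz":[0,0.9,0],"delta_rot":[0,0,0],"claw":0.72},{"xyz":[0,1.1,0],"delta_rot":[0,0,0],"claw":0.72},{"xyz":[0,1.3,0],"delta_rot":[0,0,0],"claw":0.72},{"xyz":[0,1.3,0],"delta_rot":[0,0,0],"claw":0.72}]'
```

```text
time_s: 9.57
tcp_pos: [0.5245, -0.2289, 0.1009]
eef_rot: [-166.0, 0.0, -118.8]
contact_force: [-0.1, 0.2, -0.8]
gripper_width: 0.0242
gripper_force: 0.0
```

```bash
python3 -m crank '[{"xyz":[0,0.15,0],"delta_rot":[0,0,0],"claw":0.72},{"xyz":[0,0.3,0],"delta_rot":[0,0,0],"claw":0.72},{"xyz":[0,0.5,0],"delta_rot":[0,0,0],"claw":0.72},{"xyz":[0,0.7,0],"delta_rot":[0,0,0],"claw":0.72},{"xyz":[0,0.9,0],"delta_rot":[0,0,0],"claw":0.72},{"xyz":[0,1.1,0],"delta_rot":[0,0,0],"claw":0.72},{"xyz":[0,1.3,0],"delta_rot":[0,0,0],"claw":0.72},{"xyz":[0,1.45,0],"delta_rot":[0,0,0],"claw":0.72},{"xyz":[0,1.45,0],"delta_rot":[0,0,0],"claw":0.72}]'
python3 - <<'E'
from h import *
s=r.get_state();w=optics.capture("wrist");c=optics.capture("scene")
a=cv2.resize(c["img"][175:255,290:420],(650,400),interpolation=cv2.INTER_CUBIC)
b=cv2.resize(w["img"][130:260,240:560],(492,200),interpolation=cv2.INTER_CUBIC)
o=np.zeros((600,650,3),np.uint8);o[:400]=a;o[400:,:492]=b
cv2.imwrite("pics/s5.png",o)
C=chan(150.87);print("TCP in channel",C.T@(np.array(s["tcp_pos"])-[.61714,-.28005,.09839])*1000)
E
```

```text
time_s: 10.7
tcp_pos: [0.4877, -0.2086, 0.0904]
eef_rot: [-166.0, 0.0, -118.8]
contact_force: [-0.5, 0.9, -0.9]
gripper_width: 0.0242
gripper_force: 0.0
TCP in channel [145.36486144   0.62755642  28.05630755]
```

View pics/s5.png

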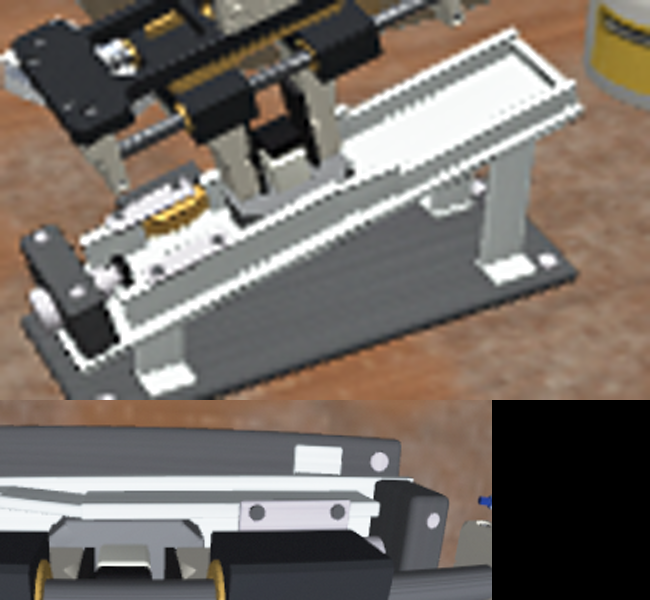

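The carrier is in the narrow section just short of the lips, at about x = 142 mm. Next I'll open, lift, move uphill, close, and lower behind the carrier to push on its rear face.

```bash
python3 -m crank '[{"xyz":[0,0,0],"delta_rot":[0,0,0],"claw":0.55},{"xyz":[0,0,0],"delta_rot":[0,0,0],"claw":0.55},{"xyz":[0,0,-0.6],"delta_rot":[0,0,0],"claw":0.55},{"xyz":[0,0,-1.3],"delta_rot":[0,0,0],"claw":0.55},{"xyz":[0,-0.8,-1.3],"delta_rot":[0,0,0],"claw":0.7},{"xyz":[0,-1.6,-1.3],"delta_rot":[0,0,0],"claw":1},{"xyz":[0,-2.15,-1.3],"delta_rot":[0,0,0],"claw":1},{"xyz":[0,-2.15,-1.3],"delta_rot":[0,0,0],"claw":1},{"xyz":[0,-2.15,-0.6],"delta_rot":[0,0,0],"claw":1},{"xyz":[0,-2.15,0.1],"delta_rot":[0,0,0],"claw":1},{"xyz":[0,-2.15,0.5],"delta_rot":[0,0,0],"claw":1},{"xyz":[0,-2.15,0.7],"delta_rot":[0,0,0],"claw":1},{"xyz":[0,-2.15,0.7],"delta_rot":[0,0,0],"claw":1}]'
```

```text
time_s: 12.42
tcp_pos: [0.5472, -0.2414, 0.0856]
eef_rot: [-166.1, -0.0, -118.8]
contact_force: [-0.3, -0.2, 0.2]
gripper_width: 0.0003
gripper_force: 0.0
```

```bash
python3 -m crank '[{"xyz":[0,0.1,0],"delta_rot":[0,0,0],"claw":1},{"xyz":[0,0.2,0],"delta_rot":[0,0,0],"claw":1},{"xyz":[0,0.3,0],"delta_rot":[0,0,0],"claw":1},{"xyz":[0,0.4,0],"delta_rot":[0,0,0],"claw":1},{"xyz":[0,0.5,0],"delta_rot":[0,0,0],"claw":1},{"xyz":[0,0.6,0],"delta_rot":[0,0,0],"claw":1},{"xyz":[0,0.6,0],"delta_rot":[0,0,0],"claw":1}]'
```

```text
time_s: 13.3
tcp_pos: [0.5318, -0.2329, 0.0813]
eef_rot: [-166.0, 0.0, -118.8]
contact_force: [-0.3, 0.3, 0.9]
gripper_width: 0.0002
gripper_force: 0.0
```

```bash
python3 -m crank '[{"xyz":[0,0.1,0],"delta_rot":[0,0,0],"claw":1},{"xyz":[0,0.2,0],"delta_rot":[0,0,0],"claw":1},{"xyz":[0,0.3,0],"delta_rot":[0,0,0],"claw":1},{"xyz":[0,0.4,0],"delta_rot":[0,0,0],"claw":1},{"xyz":[0,0.5,0],"delta_rot":[0,0,0],"claw":1},{"xyz":[0,0.6,0],"delta_rot":[0,0,0],"claw":1}]'
```

```text
time_s: 14.05
tcp_pos: [0.5166, -0.2244, 0.077]
eef_rot: [-166.0, 0.0, -118.8]
contact_force: [0.5, 0.0, -1.5]
gripper_width: 0.0004
gripper_force: 0.2
```

```bash
python3 -m crank '[{"xyz":[0,0.1,0],"delta_rot":[0,0,0],"claw":1},{"xyz":[0,0.2,0],"delta_rot":[0,0,0],"claw":1},{"xyz":[0,0.3,0],"delta_rot":[0,0,0],"claw":1}]'
```

```text
time_s: 14.42
tcp_pos: [0.5099, -0.2203, 0.0754]
eef_rot: [-165.9, 0.1, -118.8]
contact_force: [2.3, -2.9, 1.5]
gripper_width: 0.0002
gripper_force: 1.8
```

```bash
python3 -m crank '[{"xyz":[0,0.1,0],"delta_rot":[0,0,0],"claw":1},{"xyz":[0,0.2,0],"delta_rot":[0,0,0],"claw":1},{"xyz":[0,0.3,0],"delta_rot":[0,0,0],"claw":1}]'
python3 - <<'E'
from h import *
s=r.get_state();w=optics.capture("wrist")
C=chan(151.2);T=np.array(s["tcp_pos"]);print("TCP in channel",C.T@(T-[.61714,-.28005,.09839])*1000, C.T@s["contact_force"])
cv2.imwrite("pics/w6.png",cv2.resize(w["img"][130:260,240:560],None,fx=2.5,fy=2.5,interpolation=cv2.INTER_CUBIC))
E
```

```text
time_s: 14.8
tcp_pos: [0.5011, -0.2161, 0.0726]
eef_rot: [-166.0, 0.0, -118.8]
contact_force: [2.1, -2.4, 1.7]
gripper_width: 0.0004
gripper_force: 1.6
TCP in channel [134.84949897  -0.15206881   7.01120925] [-3.33708188  1.04511119  0.91360398]
```

```bash
python3 -m crank '[{"xyz":[0,0.1,0],"delta_rot":[0,0,0],"claw":1},{"xyz":[0,0.2,0],"delta_rot":[0,0,0],"claw":1},{"xyz":[0,0.3,0],"delta_rot":[0,0,0],"claw":1}]'
```

```text
time_s: 15.22
tcp_pos: [0.4933, -0.2118, 0.0703]
eef_rot: [-166.1, 0.0, -118.8]
contact_force: [1.6, -3.5, 0.4]
gripper_width: 0.0004
gripper_force: 1.4
```

```bash
python3 -m crank '[{"xyz":[0,0.07,0],"delta_rot":[0,0,0],"claw":1},{"xyz":[0,0.14,0],"delta_rot":[0,0,0],"claw":1},{"xyz":[0,0.2,0],"delta_rot":[0,0,0],"claw":1}]'
```

```text
time_s: 15.6
tcp_pos: [0.4885, -0.209, 0.069]
eef_rot: [-166.0, 0.0, -118.8]
contact_force: [1.1, -2.7, 0.4]
gripper_width: 0.0006
gripper_force: 1.3
```

```bash
python3 -m crank '[{"xyz":[0,0.07,0],"delta_rot":[0,0,0],"claw":1},{"xyz":[0,0.14,0],"delta_rot":[0,0,0],"claw":1}]'
```

```text
time_s: 15.85
tcp_pos: [0.485, -0.207, 0.068]
eef_rot: [-166.0, 0.0, -118.8]
contact_force: [1.8, -3.1, 0.4]
gripper_width: 0.0004
gripper_force: 1.3
```

```bash
python3 -m crank '[{"xyz":[0,0.07,0],"delta_rot":[0,0,0],"claw":1},{"xyz":[0,0.14,0],"delta_rot":[0,0,0],"claw":1}]'
```

```text
time_s: 16.1
tcp_pos: [0.4823, -0.2052, 0.0675]
eef_rot: [-166.0, 0.0, -118.8]
contact_force: [4.9, -8.3, 0.4]
gripper_width: 0.0002
gripper_force: 3.8
```

Force along the channel rose from about 3 N to 8 N, so this is probably the plunger. I'll use the last picture to check.

```bash
python3 - <<'E'
from h import *
w=optics.capture("wrist");c=optics.capture("scene");t=optics.capture("top")
o=np.zeros((600,800,3),np.uint8)
o[:330,:520]=cv2.resize(c["img"][185:251,290:394],(520,330),interpolation=cv2.INTER_CUBIC)
o[:330,520:]=cv2.resize(t["img"][160:226,310:366],(280,330),interpolation=cv2.INTER_CUBIC)
o[330:,:]=cv2.resize(w["img"][145:235,270:537],(800,270),interpolation=cv2.INTER_CUBIC)
cv2.imwrite("pics/s7.png",o)
s=r.get_state();C=chan(151.2);print(C.T@(np.array(s["tcp_pos"])-[.61714,-.28005,.09839])*1000, C.T@s["contact_force"])
E
```

```text
[157.23498213  -0.57169908   7.33690202] [-5.14690122  2.45591987 -0.84680148]
```

View pics/s7.png

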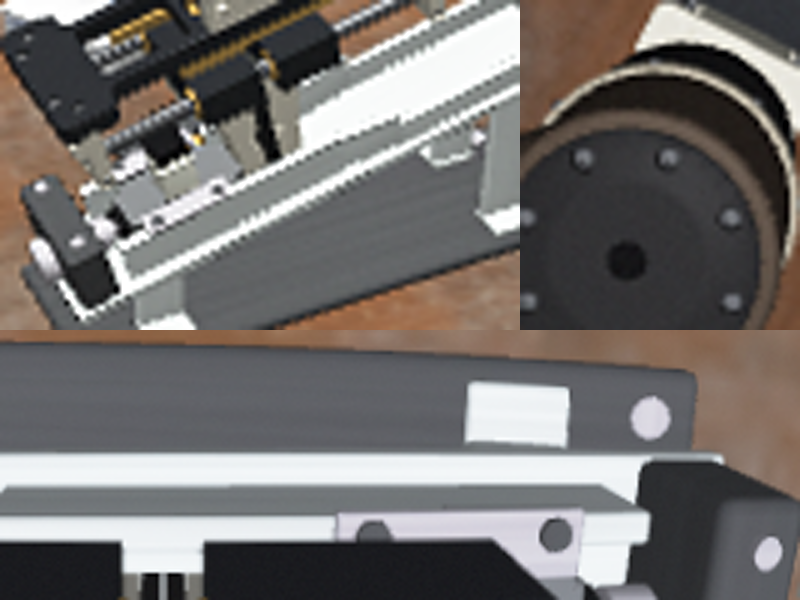

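The carrier is under the lips, and its front face meets the black plunger tip at crop (120,212). I'll push 1 mm at a time to confirm the spring slope.

```bash
python3 -m crank '[{"xyz":[0,0.03,0],"delta_rot":[0,0,0],"claw":1},{"xyz":[0,0.03,0],"delta_rot":[0,0,0],"claw":1}]'
```

```text
time_s: 16.5
tcp_pos: [0.4818, -0.2049, 0.0675]
eef_rot: [-165.9, 0.1, -118.8]
contact_force: [4.7, -7.7, 1.0]
gripper_width: 0.0006
gripper_force: 3.6
```

```bash
python3 -m crank '[{"xyz":[0,0.03,0],"delta_rot":[0,0,0],"claw":1},{"xyz":[0,0.03,0],"delta_rot":[0,0,0],"claw":1}]'
```

```text
time_s: 16.75
tcp_pos: [0.4814, -0.2045, 0.0675]
eef_rot: [-165.9, 0.1, -118.8]
contact_force: [4.9, -8.6, 1.3]
gripper_width: 0.0003
gripper_force: 4.2
```

```bash
python3 -m crank '[{"xyz":[0,0.05,0],"delta_rot":[0,0,0],"claw":1},{"xyz":[0,0.05,0],"delta_rot":[0,0,0],"claw":1}]'; python3 -m crank '[{"xyz":[0,0,0],"delta_rot":[0,0,0],"claw":1},{"xyz":[0,0,0],"delta_rot":[0,0,0],"claw":1}]'
```

```text
time_s: 17.0
tcp_pos: [0.4808, -0.2038, 0.0675]
eef_rot: [-165.8, 0.1, -118.8]
contact_force: [6.9, -10.0, 1.1]
gripper_width: 0.0004
gripper_force: 5.1
time_s: 17.25
tcp_pos: [0.4808, -0.2038, 0.0675]
eef_rot: [-165.8, 0.1, -118.8]
contact_force: [6.1, -9.0, 2.1]
gripper_width: 0.0004
gripper_force: 5.0
```

The slope is about 2.4 N/mm and holds steady at around 10 N, so this is the plunger spring. Now I'll back off and lift clear.

```bash
python3 -m crank '[{"xyz":[0,-0.07,0],"delta_rot":[0,0,0],"claw":1},{"xyz":[0,-0.2,0],"delta_rot":[0,0,0],"claw":1},{"xyz":[0,-0.5,0],"delta_rot":[0,0,0],"claw":1},{"xyz":[0,-1,-0.1],"delta_rot":[0,0,0],"claw":1},{"xyz":[0,-1.5,-1],"delta_rot":[0,0,0],"claw":1},{"xyz":[0,-2,-2.5],"delta_rot":[0,0,0],"claw":1},{"xyz":[0,-2.5,-4],"delta_rot":[0,0,0],"claw":1},{"xyz":[0,-3,-5],"delta_rot":[0,0,0],"claw":1},{"xyz":[0,-3,-5],"delta_rot":[0,0,0],"claw":1},{"xyz":[0,-3,-5],"delta_rot":[0,0,0],"claw":1}]'
python3 - <<'E'
from h import *
s=r.get_state();w=optics.capture("wrist");c=optics.capture("scene")
C=chan(150.87);O=np.array([.61714,-.28005,.09839])
for n,cam,st in (("scene",c,None),("wrist",w,s)):
    for x in (192,204,215): print(n,x,proj(cam,O+C@np.array([x,0,50])/1000,st),proj(cam,O+C@np.array([x+30,0,20])/1000,st))
    im=cam["img"];a=proj(cam,O+C@np.array([204,0,50])/1000,st).astype(int)
    k=(im.max(2)<50).astype(np.uint8);n_,l,q,ce=cv2.connectedComponentsWithStats(k)
    for i in range(1,n_):
        if np.linalg.norm(ce[i]-a)<45 and 15<q[i,4]<2000: print("  dark",np.round(ce[i],1),q[i])
E
```

```text
time_s: 18.5
tcp_pos: [0.5229, -0.2281, 0.2326]
eef_rot: [-166.1, 0.0, -118.8]
contact_force: [0.5, 0.2, -1.4]
gripper_width: 0.0006
gripper_force: 0.0
scene 192 [326.78148818 209.59643927] [318.35778224 224.3370125 ]
scene 204 [322.20432811 211.87684378] [313.82951875 226.61622318]
scene 215 [317.99062745 213.97616778] [309.66109429 228.7143161 ]
  dark [322.9 213.6] [319 210   9   8  50]
  dark [307.9 240.3] [302 235  12  11  76]
wrist 192 [451.38509871 195.63111445] [465.80353386 188.59153787]
wrist 204 [462.57193731 195.68143525] [475.48783231 188.71466128]
wrist 215 [472.4942337  195.72659307] [484.08861328 188.82902007]
  dark [490.1 185.3] [481 159  22  58 516]
  dark [477.5 188. ] [476 181   4  14  42]
  dark [460.8 193. ] [452 184  19  19 329]
```

```bash
python3 - <<'E'
from h import *
w=optics.capture("wrist")["img"]
for v in (179,184,187,190,194,197): print(v,[tuple(int(q) for q in w[v,u]) for u in range(469,484)])
E
```

```text
179 [(145, 138, 134), (145, 138, 135), (145, 138, 134), (144, 137, 133), (145, 137, 133), (145, 138, 134), (141, 134, 132), (152, 147, 143), (228, 225, 220), (246, 244, 240), (245, 243, 239), (245, 243, 240), (245, 243, 239), (238, 235, 231), (170, 166, 160)]
184 [(137, 131, 128), (144, 137, 133), (145, 138, 134), (145, 138, 134), (146, 139, 134), (145, 138, 134), (133, 126, 123), (49, 46, 45), (35, 30, 31), (33, 29, 30), (50, 45, 46), (131, 123, 123), (118, 111, 111), (177, 167, 167), (202, 189, 191)]
187 [(35, 30, 32), (45, 41, 41), (127, 120, 116), (145, 138, 134), (144, 137, 133), (148, 140, 136), (88, 84, 82), (42, 39, 38), (36, 33, 32), (36, 32, 33), (52, 47, 48), (170, 159, 160), (159, 149, 150), (168, 158, 159), (222, 212, 212)]
190 [(36, 32, 33), (53, 48, 47), (127, 121, 117), (145, 138, 134), (145, 138, 134), (144, 138, 133), (72, 67, 65), (36, 33, 33), (35, 31, 31), (35, 29, 30), (63, 58, 58), (195, 184, 184), (131, 122, 123), (179, 168, 170), (214, 201, 203)]
194 [(36, 33, 32), (97, 92, 89), (137, 130, 127), (145, 138, 133), (145, 139, 134), (111, 105, 103), (50, 47, 47), (30, 27, 26), (29, 24, 25), (100, 94, 93), (110, 104, 104), (171, 165, 166), (180, 173, 174), (127, 120, 119), (129, 120, 121)]
197 [(47, 43, 42), (123, 117, 113), (145, 138, 134), (145, 137, 133), (153, 148, 143), (227, 224, 219), (242, 240, 235), (243, 241, 236), (243, 241, 236), (243, 241, 237), (243, 241, 236), (240, 238, 233), (118, 115, 112), (46, 44, 43), (46, 42, 41)]
```

```bash
python3 - <<'E'
from plant import job
print(job.close_job())
E
```

```text
the job is handed in; nothing more can be done
None
```

The job is handed in at about 18.5 s: the carrier is under the lips, past the brake shoe and against the stop plunger, which I pressed with about 7 N, well under the 18 N trip. After I backed off, the wrist view showed no gap between carrier and plunger, though that view could hide a gap of a few millimetres. No other bench item was handled.

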